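# Point out a platen change, then acknowledge

## Robot

A 6-joint arm with a two-finger parallel gripper is mounted at the origin on the work surface. World frame = base frame: x ahead of the robot, y to its left, z up, the work surface at z = 0. Lengths are in mm, angles in rad, forces in N, time in s.
With the tool pointing down it reaches from about 375 to 975 mm from the base axis. Payload 3.8 kg.
Tool frame: the origin (TCP) lies between the finger pads, 19 mm behind the fingertips; this is the grasp point; z points along the fingers, y is the line along which they close (so a half turn about z gives the same grasp; the last joint's range is limited). The gripper opens to 88 mm and grips with 3 to 60 N. Pads are 18 mm wide; open, the fingers measure 123 mm over their backs; the gripper's body (75 mm by 187 mm) begins 45 mm behind the grasp point.
Start: joints at [1.256, 0.264, 1.604, -0, 1.274, -0.037], TCP at [185.11, 649.117, 257.406] pointing down, gripper open.
Joint ranges: [-2.63, 2.63], [-0.94, 2.18], [0.31, 2.57], [-1.31, 4.45], [0, 2.66], [-2.55, 2.55]. Speed limits (rad/s): [2.57, 2.57, 3.14, 3.14, 3.14, 3.14].

## Interface

Orientations are given as a rotation vector (axis times angle).
In Python, from workcell import telemetry, imaging, workorder gives the robot as it stands.
- The arm moves only by the shell command python3 -m inch 'ROWS' [FORCE]. ROWS is JSON, a list of rows, each a list of 7 numbers: the shift along the tool's x, y, z in mm, then the turn, a rotation vector about the tool's x, y, z in degrees, then the opening, from -1 (shut) to 1 (fully open). A call has 1 to 5 rows; each row shifts and turns the commanded pose from where the row before left it, along the tool's axes as they then stand; what a row does not reach is not made up. A row lasts 1/8 s, in which the tool goes at most 62.5 mm and 10.7 degrees, less where a joint would pass 70% of its speed; a pose out of reach is approached as far as the arm can. A call with a gripper value outside its range is refused whole. The fingers move at their own pace and stop on an object; FORCE is the grip in N (left out, the last holds). Time passes only in rows, so rows that do not move let the fingers close. It gives the time, the measured TCP pose, the force, the opening and the grip force at its end, in the units of the state.
- telemetry.state(): the state, without advancing time (a new reading comes with each control period).
- imaging.read_camera(name): name is "scene" or "top" or "wrist"; returns a dict with "frame" (480x640x3 uint8, red, green, blue), "depth" (480x640 float32, mm along the optical axis (not along the pixel's ray), 0 where there is no reading), "camera_matrix" (3x3 intrinsics, pixels), "cam_to_world" (4x4, takes a point from camera to world coordinates). Camera axes: x right, y down, z forward; pixel columns grow to the right and rows downward; lengths in mm; the calibration is good to about 2 mm. A picture is of the moment at which its call begins.
- workorder.job_done(): hands the job in; it is judged then, once.
The state is a dict: "time": time; "joints": joint angles; "joint_velocities": joint speeds; "effort": joint torques, N m; "position": TCP position; "eef_rot": TCP orientation; "contact_force": force on the tool from outside, world axes, zero at the start; "wrist_torque": the same for the moment, N m; "opening": finger opening in mm; "grasp_force": force on a finger pad.
Only numpy, scipy, OpenCV 4.12 (cv2) and the standard library are available. Lean on these libraries where they do the work, as an engineer would, in place of code of your own. Each camera call takes 0.05 s, during which the arm holds its last target. There are 200 camera calls.

## Task

Show the change-over for the next compression test: with the fingers pointing down and the fingertips a few centimetres above it, point at the narrowest of the three round steel platens and hold still there for two seconds, then point in the same way for two seconds at the open hole in the top of the steel pedestal, where that platen will go. Then, with the fingertips, press the large round key of the hand control fully down and let it spring up again. Do not touch the platens or the pedestal, do not bring the fingertips close over the other two platens, do not press the small round key, lift nothing, and leave everything lying where it is.

Things in the scene. Friction and masses are not known exactly. Their poses are not given: they have to be found in the camera images.
- platen_narrow: The narrowest of three round steel compression platens: a disc 45 mm in diameter and 12 mm thick lying face down, with a spigot 20 mm in diameter standing up from its middle to 45 mm above the bench. Loose. Origin: centre of the underside; z up. The three stand in any order to the left of the robot's middle.
- platen_narrow_top (a point): Centre of the top of the narrowest platen's spigot, 45 mm above the bench: the point to point at.
- platen_middle: The middle-sized of three round steel compression platens: a disc 65 mm in diameter and 12 mm thick lying face down, with a spigot 20 mm in diameter standing up from its middle to 45 mm above the bench. Loose. Origin: centre of the underside; z up. The three stand in any order to the left of the robot's middle.
- platen_middle_top (a point): Centre of the top of the middle platen's spigot, 45 mm above the bench.
- platen_wide: The widest of three round steel compression platens: a disc 85 mm in diameter and 12 mm thick lying face down, with a spigot 20 mm in diameter standing up from its middle to 45 mm above the bench. Loose. Origin: centre of the underside; z up. The three stand in any order to the left of the robot's middle.
- platen_wide_top (a point): Centre of the top of the widest platen's spigot, 45 mm above the bench.
- pedestal: Turned steel pedestal bolted to the bench: a flange 130 mm in diameter with four bolts, a column 72 mm in diameter and a top 62 mm in diameter with an open hole 22 mm wide and 39 mm deep; 110 mm tall in all. A short dark pin sticks out of its side to 52 mm from the axis, 40 mm up. Origin: centre of the underside; z up.
- pedestal_hole (a point): Centre of the mouth of the hole in the pedestal's top, 110 mm above the bench: the second point to point at.
- control: Hand control lying loose on the bench, keys up: white box with blue long sides, 160 mm (its x) by 86 mm (its y) by 32 mm at the sides, the key face 28 mm above the bench, 0.4 kg. It may be turned any way about the vertical. Large round grey key on its +x half, small round grey key on its -x half, four flat rectangular keys (1 mm high, unmoving) between. Origin: centre of the underside; z up.
- round_key_top (a point): Centre of the top of the large round key: 28 mm in diameter, standing 9 mm above the key face (37 mm above the bench) when up, 45 mm from the control's origin along its +x. Moves with the key.
- round_key (a joint): Travel of the large round key: 0 up, 0.005 m fully down. A spring returns it: about 1.6 N to start, 4.9 N fully down.
- small_key (a joint): Travel of the small round key (14 mm in diameter, 7 mm above the key face, 50 mm from the control's origin along its -x): 0 up, 0.005 m fully down. To be left alone.
- wrench: Steel wrench 160 mm long lying beyond the platens on the left. Loose bystander, to be left where it is. Its x axis runs along it.
- strips: Loose bystander, to be left where it is. Origin: centre of the underside. Two steel strips lying one on the other, 103 by 39 mm and 8 mm high in all, long along its x.
- rubber_disc: Loose bystander, to be left where it is. Origin: centre of the underside. Black rubber disc, 44 mm in diameter, 6 mm thick.
- load_cell: Loose bystander, to be left where it is. Origin: centre of the underside. Aluminium load cell 28 by 70 by 43 mm (long along its y) with a threaded stud on top, 63 mm high in all.
- screw_grip: Loose bystander, to be left where it is. Origin: centre of the underside. U-shaped aluminium specimen grip with two steel screws, 35 by 104 mm (long along its y) and 62 mm high, with cross bars 50 mm long on the screws.
Things that resemble listed ones, but are neither listed nor needed, are in the scene too. What is shaped like the control but purple is not meant.

How it is judged:
By the outcome, as a careful person would: the job done as asked, in the order asked, and still so for the second after the job is handed in, with the robot touching nothing.
It also fails if it takes over 51 s, if anything falls off the work surface, if the arm or the gripper's body presses on something with over 40 N, if the wrist force passes 120 N, or if a joint passes its speed limit or range.

## Working session

There is one attempt and no reset: what is moved stays moved. The work goes in short steps, Python scripts to look and compute and a shell command to move; the robot and the scene stay as the last step left them, time stands still between calls to the robot, and variables do not carry over. Pictures are saved under pics/ and viewed, at most 11 in all, crops included, and the job is handed in when it is done.

```bash
mkdir -p pics
cat > h.py <<'E'
import numpy as np, cv2, pickle
from workcell import telemetry, imaging
def cap(n):
    d=imaging.read_camera(n); pickle.dump(d,open(f'{n}.pkl','wb')); return d
def ld(n): return pickle.load(open(f'{n}.pkl','rb'))
def save(d,f,crop=None,scale=1):
    im=d['frame'][:,:,::-1]
    if crop: x0,y0,x1,y1=crop; im=im[y0:y1,x0:x1]
    cv2.imwrite('pics/'+f,cv2.resize(im,None,fx=scale,fy=scale,interpolation=cv2.INTER_CUBIC))
def ray(d,uv,z):
    K=np.array(d['camera_matrix']);T=np.array(d['cam_to_world'])
    r=T[:3,:3]@np.linalg.inv(K)@np.array([uv[0],uv[1],1.]); o=T[:3,3]
    return o+r*(z-o[2])/r[2]
def cloud(d):
    K=np.array(d['camera_matrix']);T=np.array(d['cam_to_world']);Z=d['depth']
    v,u=np.mgrid[:480,:640]; P=np.stack([(u-K[0,2])/K[0,0]*Z,(v-K[1,2])/K[1,1]*Z,Z],-1)
    W=P@T[:3,:3].T+T[:3,3]; W[Z==0]=np.nan; return W
E
python3 - <<'E'
from h import *
print(telemetry.state())
for n in('top','scene'):
    d=cap(n); save(d,n+'0.png'); print(np.round(d['cam_to_world'],3),d['camera_matrix'])
E
```

```text
{'time': 0.0, 'joints': array([ 1.25607514e+00,  2.64715982e-01,  1.60539828e+00,  3.13705349e-06,
        1.27369409e+00, -3.68646923e-02]), 'joint_velocities': array([ 0.00076979,  0.00017527, -0.00017216, -0.00029719,  0.00167968,
       -0.00186423]), 'effort': array([ 8.16440806e-04, -5.02107060e+01, -3.56876814e+01,  7.28318025e-02,
        2.93402444e-02, -1.81714177e-04]), 'position': array([184.91558103, 648.46747879, 256.09989902]), 'eef_rot': array([-0.43500042, -3.11093461,  0.00342552]), 'contact_force': array([-0.57856117, -0.71675799, -0.11030221]), 'wrist_torque': array([ 0.06777808, -0.03602767, -0.01155242]), 'grasp_force': 0.0, 'opening': 88.20220600488815}
[[-3.000000e-03 -9.950000e-01  9.600000e-02  3.688200e+02]
 [-1.000000e+00  3.000000e-03 -1.000000e-03 -1.171050e+02]
 [ 1.000000e-03 -9.600000e-02 -9.950000e-01  1.329046e+03]
 [ 0.000000e+00  0.000000e+00  0.000000e+00  1.000000e+00]] [[455.26284773   0.         319.40613649]
 [  0.         455.26284773 234.38923004]
 [  0.           0.           1.        ]]
[[-4.770000e-01  7.540000e-01 -4.520000e-01  1.080056e+03]
 [ 8.790000e-01  4.120000e-01 -2.390000e-01  2.020800e+02]
 [ 6.000000e-03 -5.110000e-01 -8.600000e-01  1.205206e+03]
 [ 0.000000e+00  0.000000e+00  0.000000e+00  1.000000e+00]] [[498.63027157   0.         330.55663958]
 [  0.         498.63027157 242.90653336]
 [  0.           0.           1.        ]]
```

View pics/top0.png

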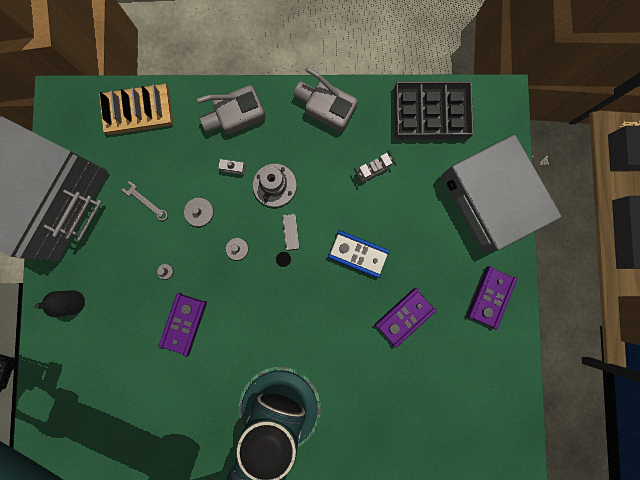

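View pics/scene0.png

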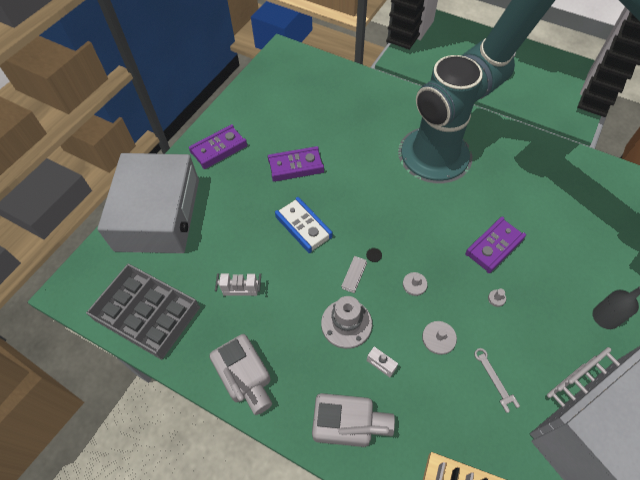

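Top view: the platens are at (165,271), (236,249) and (198,212), smallest disc first. The pedestal is at (272,183). The white/blue control is at (359,254), with its large key near (344,247) and its small key near (376,261). There are purple decoys at (183,324), (405,318) and (492,297). The black disc at (283,259) is the rubber one. The narrowest platen appears to be (165,271); I'll check its size and take a close crop.

Run:
```python
from h import *
def proj(d,p):
    T=np.linalg.inv(d['cam_to_world']);q=T[:3,:3]@p+T[:3,3];q=d['camera_matrix']@q;return np.round(q[:2]/q[2])
for n in('top','scene'):
    d=ld(n); print(n,'tcp px',proj(d,np.array([185,649,257.])))
    W=cloud(d); hsv=cv2.cvtColor(d['frame'],cv2.COLOR_RGB2HSV)
    obj=(~((hsv[...,0]>60)&(hsv[...,0]<95)&(hsv[...,1]>70))).astype(np.uint8)
    nn,lab,st,ce=cv2.connectedComponentsWithStats(obj)
    Z=W[...,2]
    for i in range(1,nn):
        if not 60<st[i,4]<3500: continue
        m=lab==i; P=W[m]; P=P[~np.isnan(P[:,2])]
        if len(P)<20: continue
        zt=np.percentile(P[:,2],97); xy=P[P[:,2]>zt-5]
        c,r=cv2.minEnclosingCircle(P[:,:2].astype(np.float32))
        print(np.round(ce[i]),st[i,4],'ztop %.0f'%zt,'topxy',np.round(np.median(xy[:,:2],0)),'circ',np.round(c),'D %.0f'%(2*r))
d=ld('top')
im=cv2.cvtColor(d['frame'],cv2.COLOR_RGB2BGR)
a=cv2.resize(im[190:300,130:280],(800,587),interpolation=cv2.INTER_CUBIC); cv2.imwrite('pics/c1.png',a)
a=cv2.resize(im[150:290,230:410],(771,600),interpolation=cv2.INTER_CUBIC); cv2.imwrite('pics/c2.png',a)
```

```text
top tcp px [-13. 359.]
[136. 109.] 3017 ztop 75 topxy [870. 418.] circ [880. 434.] D 253
[233. 110.] 2118 ztop 123 topxy [859. 196.] circ [878. 146.] D 218
[375. 167.] 569 ztop 64 topxy [ 688. -277.] circ [ 694. -278.] D 130
[232. 167.] 335 ztop 60 topxy [694. 137.] circ [699. 142.] D 88
[274. 185.] 1536 ztop 112 topxy [644.  13.] circ [645.  15.] D 135
[144. 201.] 386 ztop 10 topxy [597. 397.] circ [597. 397.] D 165
[198. 212.] 681 ztop 43 topxy [564. 235.] circ [566. 238.] D 90
[290. 231.] 478 ztop 12 topxy [503. -35.] circ [505. -32.] D 108
[358. 254.] 1687 ztop 36 topxy [ 446. -222.] circ [ 439. -230.] D 176
[236. 249.] 401 ztop 44 topxy [455. 123.] circ [455. 125.] D 69
[283. 259.] 166 ztop 9 topxy [425. -12.] circ [425. -12.] D 43
[165. 271.] 207 ztop 46 topxy [390. 328.] circ [391. 332.] D 52
[491. 297.] 1868 ztop 36 topxy [ 306. -600.] circ [ 314. -609.] D 178
[405. 317.] 1800 ztop 36 topxy [ 251. -356.] circ [ 258. -365.] D 186
[ 62. 303.] 957 ztop 158 topxy [303. 593.] circ [305. 623.] D 129
[182. 324.] 1844 ztop 35 topxy [259. 264.] circ [238. 276.] D 188
[310. 384.] 68 zt
[... 959 characters left out ...]
opxy [ 688. -272.] circ [ 689. -276.] D 125
[415. 284.] 489 ztop 46 topxy [454. 125.] circ [450. 127.] D 74
[616. 308.] 1301 ztop 150 topxy [304. 595.] circ [264. 624.] D 161
[497. 297.] 280 ztop 47 topxy [389. 332.] circ [382. 334.] D 59
[346. 323.] 2100 ztop 112 topxy [642.  18.] circ [634.  14.] D 147
[439. 337.] 944 ztop 44 topxy [562. 239.] circ [558. 241.] D 93
[243. 373.] 3029 ztop 126 topxy [932. -97.] circ [ 875. -139.] D 213
[382. 362.] 534 ztop 61 topxy [693. 141.] circ [689. 139.] D 82
[496. 380.] 641 ztop 12 topxy [605. 411.] circ [593. 398.] D 161
[349. 420.] 3430 ztop 125 topxy [859. 200.] circ [844. 139.] D 199
[453. 470.] 1260 ztop 76 topxy [849. 380.] circ [842. 409.] D 176
```

View pics/c1.png

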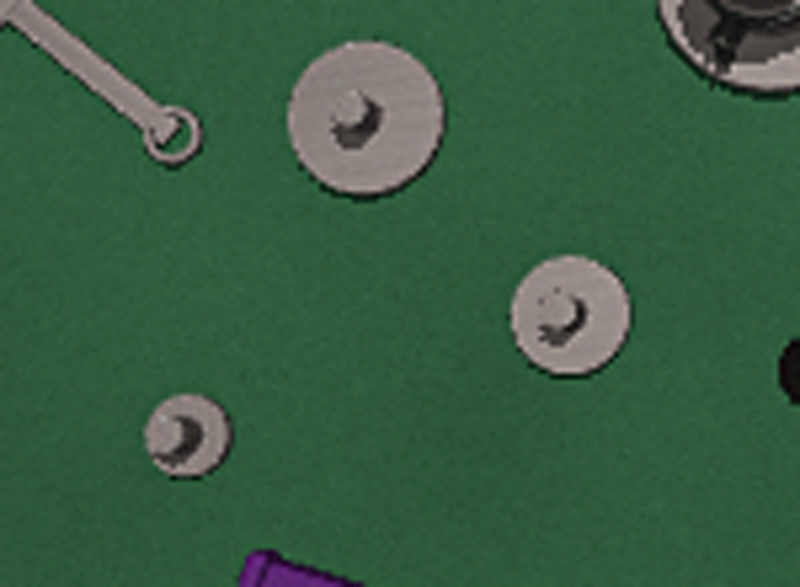

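View pics/c2.png

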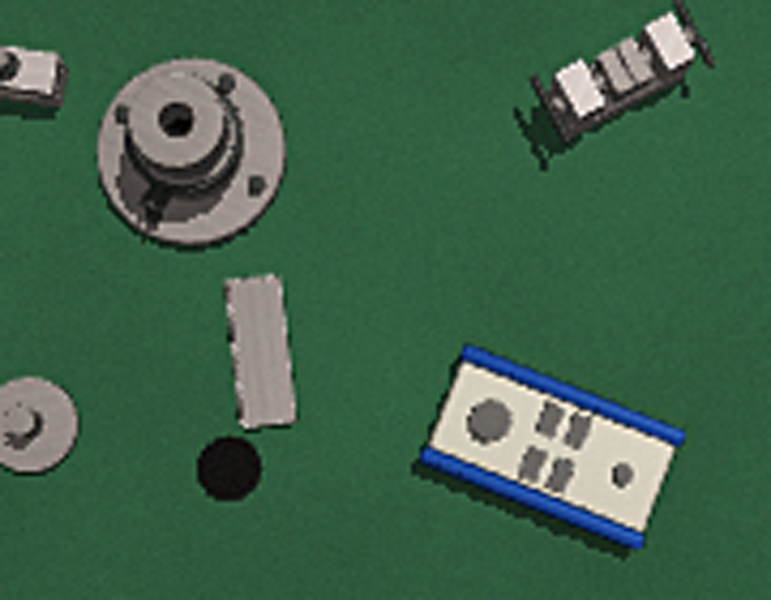

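Crops: the narrow platen's disc is at c1 (188,436), clearly the smallest. The pedestal hole is at c2 (176,121). The large key is at c2 (490,421) and the small key at c2 (622,474).

```bash
cat >> h.py <<'E'
from scipy.spatial.transform import Rotation as R
def delta(p):
    s=telemetry.state(); Rm=R.from_rotvec(s['eef_rot']).as_matrix()
    return np.round(Rm.T@(np.array(p,float)-s['position']),1)
E
python3 - <<'E'
from h import *
d=ld('top'); f=lambda x,y,s,x0,y0:((x+.5)/s-.5+x0,(y+.5)/s-.5+y0)
s1=800/150; s2=771/180
print('narrow disc',ray(d,f(188,436,s1,130,190),12),'spig',ray(d,f(170,427,s1,130,190),45))
print('hole',ray(d,f(176,121,s2,230,150),110)); print('key',ray(d,f(490,421,s2,230,150),37)); print('small',ray(d,f(622,474,s2,230,150),35))
# scene view: dark/grey key blobs in the control, and narrow disc
d=ld('scene'); g=cv2.cvtColor(d['frame'],cv2.COLOR_RGB2HSV)
m=((g[...,2]<170)&(g[...,1]<70)).astype(np.uint8); m[:190]=0;m[255:]=0;m[:,:270]=0;m[:,335:]=0
n,l,st,ce=cv2.connectedComponentsWithStats(m)
for i in range(1,n):
    if st[i,4]>8: print(st[i,4],ce[i],ray(d,ce[i],37))
save(d,'c3.png',(290,210,530,390),3.3)
print(R.from_rotvec(telemetry.state()['eef_rot']).as_matrix().round(3)); print(delta([391,331,230]))
E
```

```text
narrow disc [390.0026514  327.65635255  12.        ] spig [394.23088895 326.14038272  45.        ]
hole [641.2712535   13.91183652 110.        ]
key [ 454.50851419 -188.11828751   37.        ]
small [ 419.17628026 -275.47004876   35.        ]
21 [292. 210.] [ 423.06562593 -270.01337504   37.        ]
28 [304.42857143 215.89285714] [ 423.54771672 -229.07511129   37.        ]
31 [295.58064516 221.90322581] [ 452.90335733 -240.65822704   37.        ]
27 [309.14814815 220.48148148] [ 430.58193343 -209.76924439   37.        ]
27 [300.14814815 226.48148148] [ 459.89684637 -221.81992001   37.        ]
86 [312.8255814  231.46511628] [ 457.2089392  -182.87993211   37.        ]
90 [320.         242.66666667] [ 479.17128302 -147.99193988   37.        ]
[[-0.962  0.274 -0.001]
 [ 0.274  0.962 -0.002]
 [ 0.    -0.002 -1.   ]]
[-285.3 -248.8   26.7]
```

View pics/c3.png

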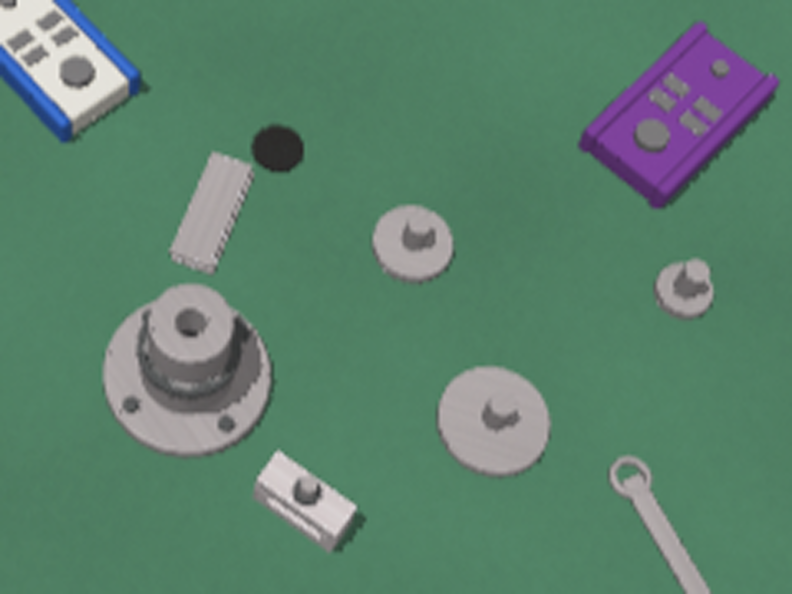

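c3 agrees: the narrow spigot is at (695,269), the hole at (192,322) and the large key at (77,71). I'll move with the gripper shut.

```bash
python3 -m inch '[[-44,-38,0,0,0,0,-1],[-44,-38,0,0,0,0,-1],[-44,-38,0,0,0,0,-1],[-44,-38,0,0,0,0,-1],[-44,-38,0,0,0,0,-1]]'; python3 -m inch '[[-44,-38,10,0,0,0,-1],[-20,-20,10,0,0,0,-1],[0,0,5,0,0,0,-1],[0,0,0,0,0,0,-1]]'
python3 - <<'E'
from h import *
d=cap('wrist'); save(d,'w1.png'); print(delta([392,328,230]))
f=lambda x,y:((x+.5)/3.3-.5+290,(y+.5)/3.3-.5+210)
s=ld('scene')
print(ray(s,f(695,268),45),ray(s,f(685,289),12),ray(s,f(192,322),110),ray(s,f(77,71),37))
E
```

```text
time: 0.72
position: [345.1, 404.2, 257.0]
eef_rot: [-0.434, -3.111, 0.001]
contact_force: [0.7, -0.0, -0.4]
opening: 40.0
grasp_force: 0.0
time: 1.23
position: [389.7, 333.0, 231.8]
eef_rot: [-0.435, -3.11, 0.001]
contact_force: [-0.9, -1.2, 0.3]
opening: 0.8
grasp_force: 0.0
[-3.7 -4.6  2.3]
[387.13498792 330.22006936  45.        ] [388.90643571 332.8149596   12.        ] [640.88396737  18.52153907 110.        ] [ 456.15100201 -182.97295308   37.        ]
```

View pics/w1.png

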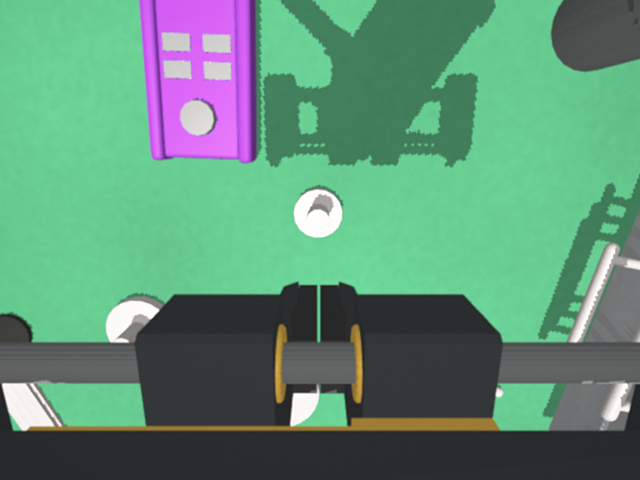

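Wrist view: the narrow platen's disc is centred near (318,213), with its spigot top near (318,219). The shut fingertips are near (318,290).

Run:
```python
from h import *
d=ld('wrist'); f=d['frame']
g=cv2.cvtColor(f,cv2.COLOR_RGB2HSV)
m=(g[...,1]<60).astype(np.uint8); m[:170]=0;m[260:]=0;m[:,:260]=0;m[:,380:]=0
c=max(cv2.findContours(m,0,2)[0],key=cv2.contourArea); e,r=cv2.minEnclosingCircle(c)
p=ray(d,e,12); print(e,r,p, ray(d,(318,219),45))
print(delta([390,330,100]))
```

```text
(317.699462890625, 212.56529235839844) 24.713274002075195 [386.59954352 332.3281838   12.        ] [386.15829627 332.82227085  45.        ]
[ -1.3  -3.3 132.3]
```

```bash
python3 -m inch '[[1,-2,45,0,0,0,-1],[0,0,45,0,0,0,-1],[0,0,41,0,0,0,-1],[0,0,0,0,0,0,-1],[0,0,0,0,0,0,-1]]'
python3 - <<'E'
from h import *
print(delta([388,331,99]))
d=cap('scene'); save(d,'s2.png',(400,180,640,360),3.3)
E
```

```text
time: 1.9
position: [389.2, 332.5, 102.9]
eef_rot: [0.433, 3.11, 0.002]
contact_force: [0.0, -0.1, 1.3]
opening: 0.4
grasp_force: 0.0
[ 0.8 -1.8  3.9]
```

View pics/s2.png

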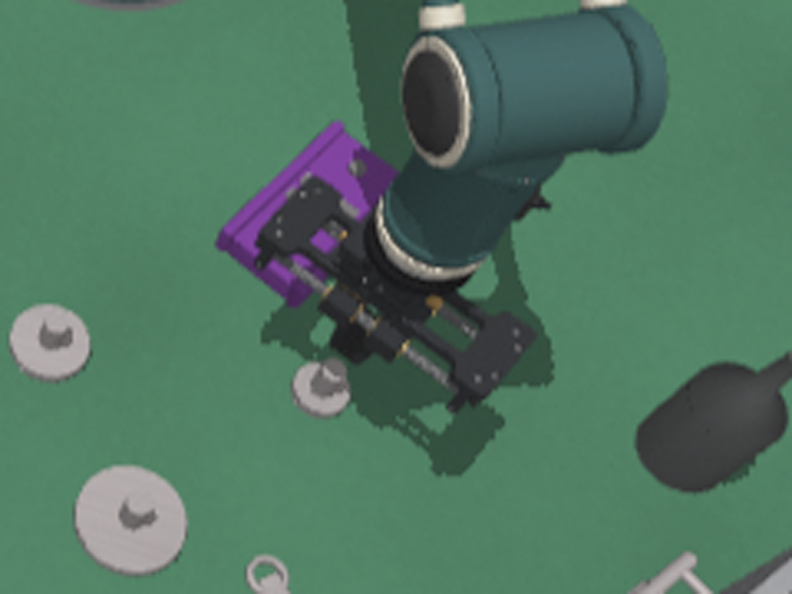

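The fingertips (350,350) hover just over the narrow spigot (333,372), seen at a slant. I'll make a small correction and then hold.

```bash
Z='[0,0,0,0,0,0,-1]'; python3 -m inch '[[1,-1,2,0,0,0,-1],[0,0,0,0,0,0,-1],[0,0,0,0,0,0,-1],[0,0,0,0,0,0,-1],[0,0,0,0,0,0,-1]]' >/dev/null
for i in 1 2 3 4; do python3 -m inch '[[0,0,0,0,0,0,-1],[0,0,0,0,0,0,-1],[0,0,0,0,0,0,-1],[0,0,0,0,0,0,-1],[0,0,0,0,0,0,-1]]' | head -2; done
python3 -m inch '[[0,0,-45,0,0,0,-1],[0,0,-50,0,0,0,-1],[0,0,-45,0,0,0,-1],[0,0,0,0,0,0,-1]]'
python3 -c "
from h import *
print(delta([640,16,240]))"
```

```text
time: 3.2
position: [387.5, 330.4, 99.4]
time: 3.82
position: [387.4, 330.4, 99.4]
time: 4.45
position: [387.4, 330.4, 99.4]
time: 5.08
position: [387.5, 330.4, 99.4]
time: 5.58
position: [389.7, 332.2, 244.3]
eef_rot: [0.434, 3.105, 0.01]
contact_force: [-0.1, -1.2, -0.0]
opening: 0.5
grasp_force: 0.0
[-327.3 -235.5    4.3]
```

```bash
python3 -m inch '[[-41,-29,0,0,0,0,-1],[-41,-29,0,0,0,0,-1],[-41,-29,0,0,0,0,-1],[-41,-29,0,0,0,0,-1],[-41,-29,0,0,0,0,-1]]' | head -2; python3 -m inch '[[-41,-29,0,0,0,0,-1],[-41,-29,0,0,0,0,-1],[-30,-25,0,0,0,0,-1],[0,0,0,0,0,0,-1],[0,0,0,0,0,0,-1]]'
python3 - <<'E'
from h import *
print(delta([640,16,164]))
d=cap('wrist'); save(d,'w2.png');
E
```

```text
time: 6.2
position: [544.9, 133.2, 237.6]
time: 6.82
position: [628.8, 24.4, 237.8]
eef_rot: [-0.435, -3.108, -0.0]
contact_force: [-0.1, -0.1, -0.7]
opening: 0.3
grasp_force: 0.0
[-13.3  -5.   73.7]
```

View pics/w2.png

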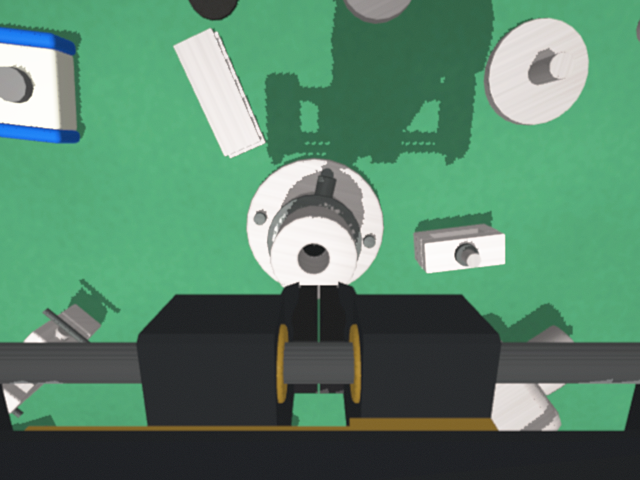

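Wrist view: the pedestal hole is at (314,258). The large key is at the left edge, at (14,85).

Run:
```python
from h import *
d=ld('wrist'); p=ray(d,(314,258),110); print(p, ray(d,(14,85),37)); print(delta([p[0],p[1],164]))
```

```text
[639.64448162  17.49076779 110.        ] [ 455.64233357 -180.88677645   37.        ]
[-12.7  -4.1  74.2]
```

```bash
python3 -m inch '[[-12,-4,0,0,0,0,-1],[0,0,35,0,0,0,-1],[0,0,36,0,0,0,-1],[0,0,0,0,0,0,-1],[0,0,0,0,0,0,-1]]'; python3 -c "
from h import *
print(delta([640,16.5,164]))"
```

```text
time: 7.5
position: [641.0, 17.4, 169.7]
eef_rot: [0.434, 3.11, 0.0]
contact_force: [-0.0, 0.6, 0.6]
opening: 0.3
grasp_force: 0.0
[ 0.8 -1.1  5.7]
```

```bash
python3 -m inch '[[1,-1,3,0,0,0,-1],[0,0,0,0,0,0,-1],[0,0,0,0,0,0,-1],[0,0,0,0,0,0,-1],[0,0,0,0,0,0,-1]]' |head -2
for i in 1 2 3 4; do python3 -m inch '[[0,0,0,0,0,0,-1],[0,0,0,0,0,0,-1],[0,0,0,0,0,0,-1],[0,0,0,0,0,0,-1],[0,0,0,0,0,0,-1]]' | head -2; done
python3 -m inch '[[0,0,-45,0,0,0,-1],[0,0,-35,0,0,0,-1],[0,0,0,0,0,0,-1]]'
python3 -c "
from h import *
print(delta([456,-183,240]))"
```

```text
time: 8.12
position: [639.0, 16.4, 165.5]
time: 8.75
position: [639.0, 16.4, 165.4]
time: 9.38
position: [639.0, 16.4, 165.4]
time: 10.0
position: [639.0, 16.4, 165.4]
time: 10.62
position: [639.0, 16.4, 165.4]
time: 11.0
position: [641.3, 16.4, 249.7]
eef_rot: [0.434, 3.104, 0.001]
contact_force: [0.5, -0.6, -0.0]
opening: 0.2
grasp_force: 0.0
[ 123.6 -242.5    8.3]
```

```bash
python3 -m inch '[[24,-48,0,0,0,0,-1],[24,-48,0,0,0,0,-1],[24,-48,0,0,0,0,-1],[24,-48,0,0,0,0,-1],[24,-48,0,0,0,0,-1]]' | head -2; python3 -m inch '[[0,0,40,0,0,0,-1],[0,0,30,0,0,0,-1],[0,0,0,0,0,0,-1],[0,0,0,0,0,0,-1]]'
python3 - <<'E'
from h import *
d=cap('wrist'); save(d,'w3.png')
E
```

```text
time: 11.62
position: [455.7, -182.2, 243.7]
time: 12.12
position: [457.9, -181.4, 175.6]
eef_rot: [-0.435, -3.111, -0.0]
contact_force: [0.0, -0.6, 0.1]
opening: 0.5
grasp_force: 0.0
```

View pics/w3.png

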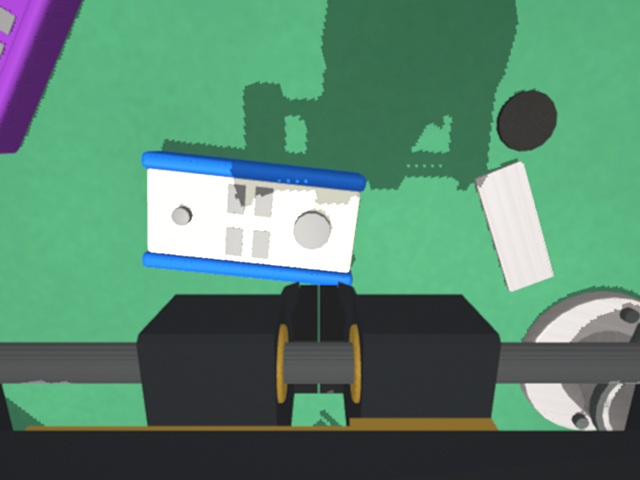

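Wrist view: the large key is at (312,230) and the small key at (181,215). The control is white with blue sides, so it is the right one.

Run:
```python
from h import *
d=ld('wrist'); p=ray(d,(312,230),37); print(p, telemetry.state()['contact_force']); print(delta([p[0],p[1],66]))
```

```text
[ 451.88760041 -185.12722225   37.        ] [-1.19179937  0.51481647 -0.0555363 ]
[  5.6  -5.1 110.3]
```

```bash
python3 -m inch '[[3,-4.5,40,0,0,0,-1],[0,0,40,0,0,0,-1],[0,0,25,0,0,0,-1],[0,0,0,0,0,0,-1],[0,0,0,0,0,0,-1]]'; python3 -m inch '[[0,0,0,0,0,0,-1],[0,0,0,0,0,0,-1]]'
python3 - <<'E'
from h import *
d=cap('wrist'); save(d,'w4.png',(160,100,480,340),2.5); print(delta([454,-185,56]))
E
```

```text
time: 12.8
position: [455.2, -185.6, 72.2]
eef_rot: [0.434, 3.109, -0.001]
contact_force: [0.5, -0.2, -0.7]
opening: 0.4
grasp_force: 0.0
time: 13.05
position: [454.6, -185.4, 71.7]
eef_rot: [0.435, 3.109, -0.001]
contact_force: [-0.3, 0.2, -0.5]
opening: 0.4
grasp_force: 0.0
[ 0.4  0.2 15.4]
```

View pics/w4.png

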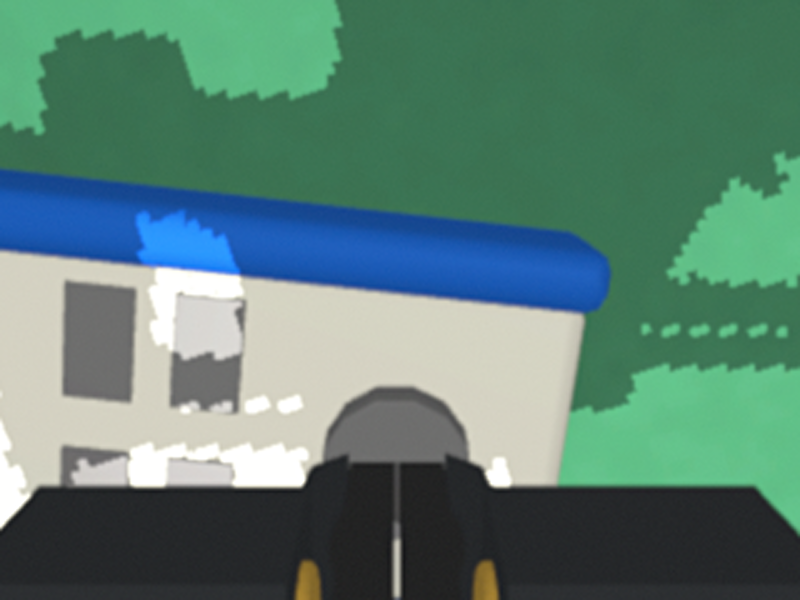

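w4: the fingertips (397,465) are centred in front of the key's visible far half. The key's far edge is at y=387 and its centre about y=465. Now I'll press slowly.

```bash
python3 -m inch '[[0,0,6,0,0,0,-1],[0,0,6,0,0,0,-1],[0,0,2,0,0,0,-1],[0,0,2,0,0,0,-1],[0,0,0,0,0,0,-1]]'; python3 -m inch '[[0,0,2,0,0,0,-1],[0,0,0,0,0,0,-1],[0,0,0,0,0,0,-1]]'
```

```text
time: 13.72
position: [453.3, -184.8, 54.2]
eef_rot: [-0.435, -3.11, -0.001]
contact_force: [-1.9, 1.0, 2.9]
opening: 0.4
grasp_force: 1.4
time: 14.1
position: [453.7, -185.0, 52.6]
eef_rot: [0.435, 3.111, -0.0]
contact_force: [-2.4, 0.3, 3.3]
opening: 0.2
grasp_force: 1.9
```

```bash
python3 -m inch '[[0,0,1,0,0,0,-1],[0,0,1,0,0,0,-1],[0,0,0,0,0,0,-1],[0,0,0,0,0,0,-1]]'; python3 -m inch '[[0,0,1,0,0,0,-1],[0,0,0,0,0,0,-1],[0,0,0,0,0,0,-1]]'
```

```text
time: 14.6
position: [453.7, -185.1, 51.1]
eef_rot: [-0.435, -3.111, 0.0]
contact_force: [-4.1, 1.7, 9.8]
opening: 0.4
grasp_force: 4.7
time: 14.98
position: [453.8, -185.0, 50.9]
eef_rot: [-0.435, -3.111, -0.0]
contact_force: [-6.1, 3.0, 16.2]
opening: 0.4
grasp_force: 8.4
```

The key bottomed out: the force rose past 4.9 N and the travel stopped. I'll release straight up.

```bash
python3 -m inch '[[0,0,-3,0,0,0,-1],[0,0,-3,0,0,0,-1],[0,0,-4,0,0,0,-1],[0,0,-20,0,0,0,-1],[0,0,-40,0,0,0,-1]]'|head -2; python3 -m inch '[[0,0,-40,0,0,0,-1],[0,0,-20,0,0,0,-1],[0,0,0,0,0,0,-1],[0,0,0,0,0,0,-1],[0,0,0,0,0,0,-1]]'
python3 - <<'E'
from h import *
a=ld('top'); b=cap('top'); d=cap('wrist'); save(d,'w5.png')
W=cloud(d); K=(W[...,2]>20)&(W[...,2]<45)&(np.hypot(W[...,0]-454,W[...,1]+185)<9)
print('key top z',np.median(W[K][:,2]), ' face',np.median(W[(W[...,2]>20)&(W[...,2]<45)&(abs(np.hypot(W[...,0]-454,W[...,1]+185)-20)<3)][:,2]))
for n in (a,b):
    h=cv2.cvtColor(n['frame'],cv2.COLOR_RGB2HSV); m=cv2.inRange(h,(105,150,50),(125,255,255)); m[:220]=0; m[285:]=0; m[:,:320]=0; m[:,400:]=0
    M=cv2.moments(m,True); print(M['m10']/M['m00'],M['m01']/M['m00'])
E
```

```text
time: 15.6
position: [452.3, -184.4, 118.2]
time: 16.23
position: [452.7, -184.6, 177.7]
eef_rot: [-0.435, -3.109, -0.001]
contact_force: [0.6, 0.0, 0.2]
opening: 0.3
grasp_force: 0.0
key top z 35.83996795744031  face 26.764156865628536
358.16745283018867 254.51650943396226
349.9312169312169 264.18518518518516
```

View pics/w5.png

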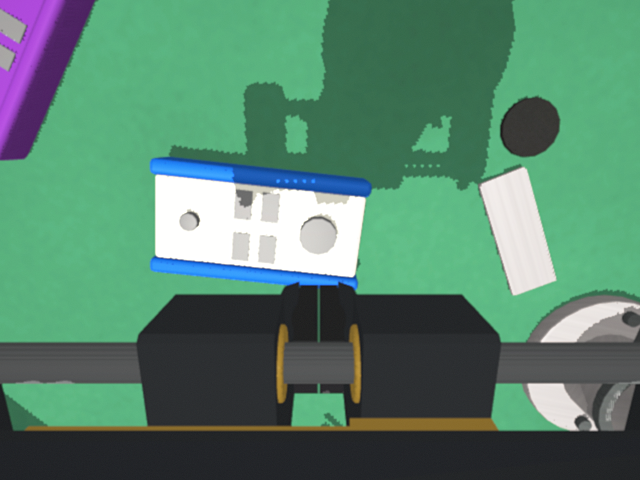

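The key is up again, 9 mm above the face. The control is where it was, apart from the shift caused by the camera's own move, and the arm is clear.

```bash
python3 -c "
from workcell import workorder
print(workorder.job_done())"
```

```text
the job is handed in; nothing more can be done
None
```

I pointed at the narrowest platen and then at the pedestal hole, holding each for over two seconds. I then pressed the large key fully down and it sprang back up. The job was handed in at about 16 s with nothing else touched; it returned no verdict.

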